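# Set the fitting filter cup loosely into the collar on the filter flask

### The arm

A 6-joint arm with a two-finger parallel gripper is mounted at the origin on the work surface. World frame = base frame: x ahead of the robot, y to its left, z up, the work surface at z = 0. Lengths are in m, angles in rad, forces in N, time in s.
With the tool pointing down it reaches from about 0.35 to 0.725 m from the base axis. Payload 6 kg.
Tool frame: the origin (TCP) lies midway between the tips of the shut fingers; the grasp point (between the pads) lies 19 mm behind it (grip_point_offset is the z of the grasp point in the tool frame, in m); z points along the fingers, y is the line along which they close (so a half turn about z gives the same grasp; the last joint's range is limited). The gripper opens to 85 mm and grips with 20 to 120 N. Pads are 22 mm wide; open, the fingers measure 114 mm over their backs; the gripper's body (76 mm by 85 mm) begins 54 mm behind the grasp point. The pads swing forward as they close: fully open they stand 13 mm farther back than shut.
Start: joints at [1.529, 0.04, 0.085, 0, -1.615, -0.334], TCP at [0.22, 0.558, 0.231] pointing down, gripper open.
Joint ranges: [-2.56, 2.56], [-1.29, 2.01], [-1.08, 1.49], [-3.29, 1.98], [-2.81, -0.18], [-2.99, 2.99]. Speed limits (rad/s): [2.57, 2.57, 3.01, 3.14, 3.14, 3.14].

### API

Orientations are given as a unit quaternion [x, y, z, w].
In Python, from plant import * gives the robot as it stands. The module is installed in compiled form; this text tells all that it offers.
- The arm moves only by the tool play_rows, never from a script. Its argument "moves" is a list of rows, each an object of numbers: "dx", "dy", "dz": the shift along the tool's x, y, z in mm; "rx", "ry", "rz": the turn, a rotation vector about the tool's x, y, z in rad. In form: [{"dx": .., "dy": .., "dz": .., "rx": .., "ry": .., "rz": ..}, ...]. A call has 1 to 10 rows; each row shifts and turns the commanded pose from where the row before left it, along the tool's axes as they then stand; what a row does not reach is not made up. A row lasts 1/8 s, in which the tool goes at most 62.5 mm and 10.7 degrees, less where a joint would pass 70% of its speed; a pose out of reach is approached as far as the arm can. A call is refused whole if a number of a shift passes 62.5 or a number of a turn 0.188, either way. A call with a gripper value outside its range is refused whole. "gripper" is the opening, from 0 (shut) to 1 (fully open), set as the call begins (left out, the last holds). The fingers move at their own pace and stop on an object; "newtons" is the grip in N (left out, the last holds). Time passes only in rows, so rows that do not move let the fingers close. It gives the time, the measured TCP pose, the force, the opening and the grip force at its end, in the units of the state.
- observe(): the state, without advancing time (a new reading comes with each control period).
- grab_frame(name): name is "scene" or "side" or "wrist"; returns the picture (480x640x3 uint8, red, green, blue); there is no depth.
- calibration(name): a dict with "camera_matrix" (3x3 intrinsics, pixels), "R" (3x3) and "t" (3): a world point X has camera coordinates R X + t. Camera axes: x right, y down, z forward; pixel columns grow to the right and rows downward; lengths in m; the calibration is good to about 2 mm. A picture is of the moment at which its call begins: read the wrist's pose just before it. calibration takes no time and is no camera call; for the wrist camera it gives the pose at the moment of the call.
- hand_in(): hands the job in; it is judged then, once.
The state is a dict: "time_s": time; "q": joint angles; "joint_velocities": joint speeds; "tau": joint torques, N m; "position": TCP position; "tool_rot": TCP orientation; "force": force on the tool from outside, world axes, zero at the start; "wrist_torque": the same for the moment, N m; "opening": opening from 0.0 (shut) to 1.0 (fully open); "grasp_force": force on a finger pad.
Only numpy, scipy, OpenCV 4.12 (cv2) and the standard library are available. Lean on these libraries where they do the work, as an engineer would, in place of code of your own. Each camera call takes 0.05 s, during which the arm holds its last target. There are 200 camera calls.

### The job

Set the middle-sized of the three tapered steel filter cups upright, narrow end down, into the dark grey rubber cone collar on top of the glass filter flask. Do not drop it in: keep hold of it until its foot is well inside the collar, then let it rest there loosely under its own weight, without pressing it so hard that the collar is driven down and jams in the flask's neck. Leave the other two cups standing where they are.

Things in the scene. Friction and masses are not known exactly. Their poses are not given: they have to be found in the camera images.
- cup_mid_center (a point): Middle-sized steel filter cup, loose, upright on its foot, 96 mm tall, about 0.18 kg. Lowest 30 mm taper from 34 mm wide at the foot to 49 mm; above that a straight open cup, 49 mm wide, wall 3 mm, well 54 mm deep. The point: on its axis, half-way up (48 mm above the foot); z up. Grip across the outside about 12 mm above this point, so the fingers stay clear of the collar.
- collar_mouth (a point): Centre of the top edge of the dark grey rubber cone collar (z up, 135 mm above bench) in the neck of a fixed glass flask 90 mm wide. Inside 51 mm wide at the mouth, 33 at the bottom, 36 deep; outside 63 wide. The cup resting in it has its foot about 34 mm below the mouth, its centre 14 mm above. Over about 18 N of push slides the collar down the neck, where it sticks; 6 mm is too much.
- cup_big_center (a point): Largest steel filter cup, same shape, loose, upright on the bench: 108 mm tall, 64 mm wide, 48 mm at the foot; too big for the collar. Leave it. The point is on its axis, half-way up (54 mm above the foot); z up.
- cup_small_center (a point): Smallest steel filter cup, same shape, loose, upright on the bench: 76 mm tall, 34 mm wide, 23 mm at the foot; too small for the collar. Leave it. The point is on its axis, half-way up (38 mm above the foot); z up.

How it is judged:
By the outcome, as a careful person would: the job done as asked, in the order asked, and still so for the second after the job is handed in, with the robot touching nothing.
It also fails if it takes over 42 s, if anything falls off the work surface, if the arm or the gripper's body presses on something with over 40 N, if the wrist force passes 120 N, or if a joint passes its speed limit or range.

## Working session

There is one attempt and no reset: what is moved stays moved. The work goes in short steps, Python scripts to look and compute and a tool call to move; the robot and the scene stay as the last step left them, time stands still between calls to the robot, and variables do not carry over. Pictures are saved under pics/ and viewed, at most 10 in all, crops included, and the job is handed in when it is done.

Besides the shell and the picture viewer there is one more tool, called after "Call:" as a command line: name --argument value ..., lists and objects as JSON in quotes. play_rows: Moves the arm, as the interface text tells. Its arguments: {"type":"object","properties":{"moves":{"type":"array","items":{"type":"object","properties":{"dx":{"type":"number"},"dy":{"type":"number"},"dz":{"type":"number"},"rx":{"type":"number"},"ry":{"type":"number"},"rz":{"type":"number"}}}},"gripper":{"type":"number"},"newtons":{"type":"number"}},"required":["moves"]}

```bash
mkdir -p pics; python3 - <<'E'
from plant import *
import cv2,numpy as np
s=observe();print(s['time_s'],s['position'],s['tool_rot'],s['opening'])
for n in("scene","side","wrist"):
    c=calibration(n);im=grab_frame(n);cv2.imwrite(f"pics/{n}0.png",im[...,::-1])
    np.savez(f"pics/{n}0.npz",K=c["camera_matrix"],R=c["R"],t=c["t"])
    R=np.array(c["R"]);print(n,np.round(-R.T@np.array(c["t"]),3),np.round(R[2],2))
E
```

```text
0.0 [0.22000869 0.55784644 0.23025271] [ 9.82399274e-01 -1.86790972e-01 -1.11522127e-04  8.86995142e-04] 0.9995943474179841
scene [ 0.947 -0.41   0.672] [-0.49  0.54 -0.69]
side [ 0.218 -0.441  0.538] [ 0.5   0.66 -0.57]
wrist [0.296 0.529 0.373] [-0.29  0.11 -0.95]
```

View pics/scene0.png

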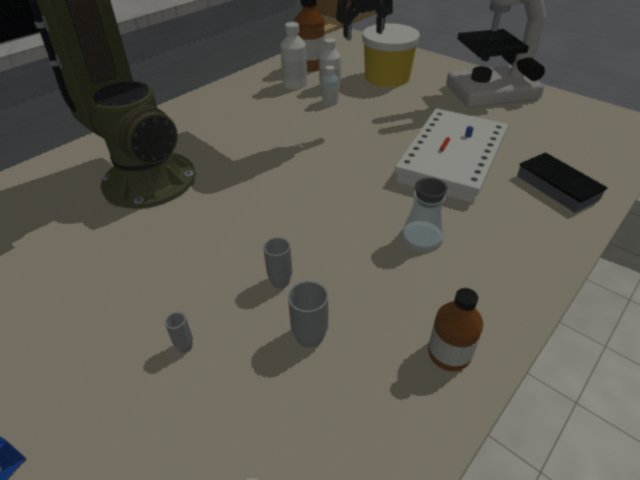

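View pics/side0.png

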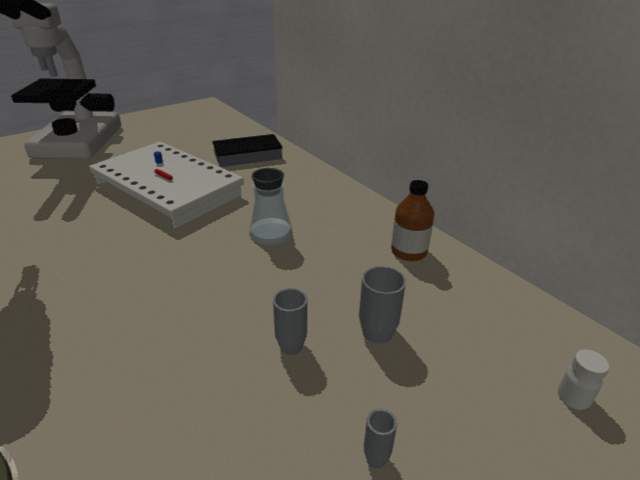

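The scene view shows the mid cup's rim near (278,247), the big one near (308,295), the small one near (177,321) and the collar near (431,187). In the side view the mid cup is near (291,299) and the collar near (268,178).

```bash
cat > h.py <<'E'
import numpy as np,cv2
def ray(c,u,v,z):
    K,R,t=[np.array(c[k]) for k in("K","R","t")]
    o=-R.T@t; d=R.T@np.linalg.inv(K)@np.array([u,v,1.]); return o+d*(z-o[2])/d[2]
E
python3 - <<'E'
from h import *
P={"mid":(.096,(278,247),(291,299)),"big":(.108,(308,294),(382,282)),"small":(.076,(177,321),(381,421)),"collar":(.135,(431,187),(268,178))}
S=np.load("pics/scene0.npz");D=np.load("pics/side0.npz")
for k,(z,a,b) in P.items(): print(k,ray(S,*a,z).round(4),ray(D,*b,z).round(4))
def crop(n,x,y,w=50):
    return cv2.resize(cv2.imread(f"pics/{n}0.png")[y-w//2:y+w//2,x-w//2:x+w//2],(400,300) if 0 else (300,300),interpolation=cv2.INTER_CUBIC)
o=np.vstack([np.hstack([crop("scene",278,255),crop("side",291,308)]),np.hstack([crop("scene",431,190),crop("side",268,185)])])
cv2.imwrite("pics/crops.png",o)
E
```

```text
mid [ 0.4891 -0.0223  0.096 ] [ 0.4859 -0.0242  0.096 ]
big [ 0.611  -0.0743  0.108 ] [ 0.6057 -0.0812  0.108 ]
small [ 0.4725 -0.2327  0.076 ] [ 0.4672 -0.2331  0.076 ]
collar [0.6243 0.2604 0.135 ] [0.615  0.2464 0.135 ]
```

View pics/crops.png

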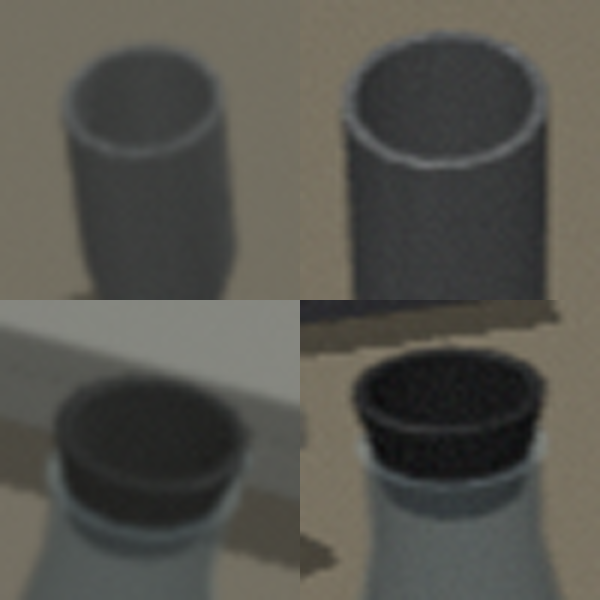

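The crops put the mid rim centre at scene (276.7,246.8) and side (290.2,299.7). The collar mouth is at scene (431.2,186.8) and side (268,175).

```bash
cat >> h.py <<'E'
from scipy.spatial.transform import Rotation as Ro
def mv(s,target): return (Ro.from_quat(s['tool_rot']).inv().apply(np.array(target)-s['position'])*1000).round(1)
E
python3 - <<'E'
from h import *
from plant import *
S=np.load("pics/scene0.npz");D=np.load("pics/side0.npz")
print(ray(S,276.4,246.4,.096),ray(D,289.8,299.3,.096));print(ray(S,430.8,186.4,.135),ray(D,267.6,174.6,.135))
s=observe();print(mv(s,[.487,-.023,.231]))
E
```

```text
[ 0.48582232 -0.0231242   0.096     ] [ 0.48418131 -0.0237111   0.096     ]
[0.62300716 0.26183605 0.135     ] [0.62169952 0.25889809 0.135     ]
[4.615e+02 4.424e+02 2.000e-01]
```

Call:
play_rows --moves '[{"dx": 42, "dy": 40}, {"dx": 42, "dy": 40}, {"dx": 42, "dy": 40}, {"dx": 42, "dy": 40}, {"dx": 42, "dy": 40}, {"dx": 42, "dy": 40}, {"dx": 42, "dy": 40}, {"dx": 42, "dy": 40}, {"dx": 42, "dy": 40}, {"dx": 42, "dy": 40}]' --gripper 1

```text
invalid input
```

Call:
play_rows --moves '[{"dx": 42, "dy": 40, "dz": 0, "rx": 0, "ry": 0, "rz": 0}, {"dx": 42, "dy": 40, "dz": 0, "rx": 0, "ry": 0, "rz": 0}, {"dx": 42, "dy": 40, "dz": 0, "rx": 0, "ry": 0, "rz": 0}, {"dx": 42, "dy": 40, "dz": 0, "rx": 0, "ry": 0, "rz": 0}, {"dx": 42, "dy": 40, "dz": 0, "rx": 0, "ry": 0, "rz": 0}, {"dx": 42, "dy": 40, "dz": 0, "rx": 0, "ry": 0, "rz": 0}, {"dx": 42, "dy": 40, "dz": 0, "rx": 0, "ry": 0, "rz": 0}, {"dx": 42, "dy": 40, "dz": 0, "rx": 0, "ry": 0, "rz": 0}, {"dx": 42, "dy": 40, "dz": 0, "rx": 0, "ry": 0, "rz": 0}, {"dx": 42, "dy": 40, "dz": 0, "rx": 0, "ry": 0, "rz": 0}]'

```text
time_s: 1.4
position: [0.4644, 0.03, 0.2314]
tool_rot: [0.982, -0.187, 0.0, -0.0]
force: [1.2, 0.7, 0.3]
opening: 1.002
grasp_force: 0.0
```

Now the remaining (≈ 41 mm, 42 mm), then look with the wrist camera.

Call:
play_rows --moves '[{"dx": 20, "dy": 21, "dz": 0, "rx": 0, "ry": 0, "rz": 0}, {"dx": 20, "dy": 21, "dz": 0, "rx": 0, "ry": 0, "rz": 0}, {"dx": 0, "dy": 0, "dz": 0, "rx": 0, "ry": 0, "rz": 0}]'

```text
time_s: 1.78
position: [0.4859, -0.0233, 0.2307]
tool_rot: [0.982, -0.188, -0.001, 0.0]
force: [-0.2, 1.0, -0.4]
opening: 1.002
grasp_force: 0.0
```

```bash
python3 - <<'E'
from plant import *
import cv2,numpy as np
s=observe();c=calibration("wrist");im=grab_frame("wrist");cv2.imwrite("pics/w1.png",im[...,::-1])
np.savez("pics/w1.npz",K=c["camera_matrix"],R=c["R"],t=c["t"]);print(s['position'],s['tool_rot'],s['q'])
E
```

```text
[ 0.48592308 -0.02327154  0.23069409] [ 9.82120416e-01 -1.88252442e-01 -5.98354892e-04  3.85298561e-04] [ 3.67961679e-01 -2.64634502e-01 -1.96371728e-01  2.10475104e-05
 -1.64048230e+00  8.24071061e-01]
```

View pics/w1.png

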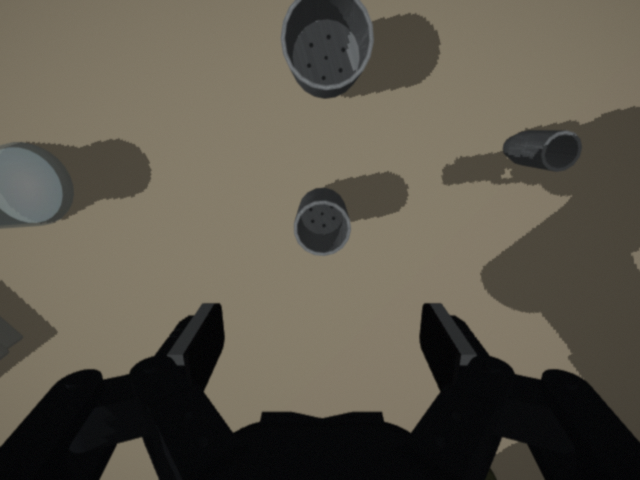

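The wrist view shows the mid rim centred at about (322,228), between the open fingers and clear of the big cup at (327,40).

```bash
python3 - <<'E'
from plant import *
from h import *
W=np.load("pics/w1.npz");p=ray(W,322,228,.096);print(p)
s=observe();print(mv(s,[p[0],p[1],.041]),mv(s,[.485,-.0235,.041]))
E
```

```text
[ 0.48678194 -0.02407936  0.096     ]
[  1.7   1.1 189.9] [-1.000e-01  1.200e+00  1.899e+02]
```

Call:
play_rows --moves '[{"dx": 1, "dy": 1, "dz": 40, "rx": 0, "ry": 0, "rz": 0}, {"dx": 0, "dy": 0, "dz": 40, "rx": 0, "ry": 0, "rz": 0}, {"dx": 0, "dy": 0, "dz": 40, "rx": 0, "ry": 0, "rz": 0}, {"dx": 0, "dy": 0, "dz": 35, "rx": 0, "ry": 0, "rz": 0}, {"dx": 0, "dy": 0, "dz": 25, "rx": 0, "ry": 0, "rz": 0}, {"dx": 0, "dy": 0, "dz": 10, "rx": 0, "ry": 0, "rz": 0}, {"dx": 0, "dy": 0, "dz": 0, "rx": 0, "ry": 0, "rz": 0}]'

```text
time_s: 2.7
position: [0.4863, -0.0227, 0.0414]
tool_rot: [0.982, -0.186, -0.0, 0.0]
force: [0.2, 0.4, 0.5]
opening: 1.001
grasp_force: 0.0
```

Call:
play_rows --moves '[{"dx": 0, "dy": 0, "dz": 0, "rx": 0, "ry": 0, "rz": 0}, {"dx": 0, "dy": 0, "dz": 0, "rx": 0, "ry": 0, "rz": 0}, {"dx": 0, "dy": 0, "dz": 0, "rx": 0, "ry": 0, "rz": 0}, {"dx": 0, "dy": 0, "dz": 0, "rx": 0, "ry": 0, "rz": 0}, {"dx": 0, "dy": 0, "dz": 0, "rx": 0, "ry": 0, "rz": 0}, {"dx": 0, "dy": 0, "dz": 0, "rx": 0, "ry": 0, "rz": 0}]' --gripper 0 --newtons 40

```text
time_s: 3.45
position: [0.4872, -0.0232, 0.0426]
tool_rot: [0.982, -0.187, 0.001, -0.0]
force: [-1.9, 0.5, 6.5]
opening: 0.571
grasp_force: 41.1
```

Call:
play_rows --moves '[{"dx": 0, "dy": 0, "dz": -15, "rx": 0, "ry": 0, "rz": 0}, {"dx": 0, "dy": 0, "dz": -35, "rx": 0, "ry": 0, "rz": 0}, {"dx": 0, "dy": 0, "dz": -40, "rx": 0, "ry": 0, "rz": 0}, {"dx": 0, "dy": 0, "dz": -40, "rx": 0, "ry": 0, "rz": 0}, {"dx": 0, "dy": 0, "dz": -30, "rx": 0, "ry": 0, "rz": 0}, {"dx": 0, "dy": 0, "dz": -10, "rx": 0, "ry": 0, "rz": 0}]'

```text
time_s: 4.2
position: [0.4869, -0.0231, 0.2135]
tool_rot: [0.982, -0.187, 0.001, -0.001]
force: [0.2, 1.0, -3.0]
opening: 0.571
grasp_force: 41.9
```

Call:
play_rows --moves '[{"dx": 2, "dy": -20, "dz": 0, "rx": 0, "ry": 0, "rz": 0}, {"dx": 2, "dy": -35, "dz": 0, "rx": 0, "ry": 0, "rz": 0}, {"dx": 3, "dy": -40, "dz": 0, "rx": 0, "ry": 0, "rz": 0}, {"dx": 3, "dy": -40, "dz": 0, "rx": 0, "ry": 0, "rz": 0}, {"dx": 3, "dy": -40, "dz": 0, "rx": 0, "ry": 0, "rz": 0}, {"dx": 3, "dy": -40, "dz": 0, "rx": 0, "ry": 0, "rz": 0}, {"dx": 2, "dy": -40, "dz": 0, "rx": 0, "ry": 0, "rz": 0}, {"dx": 2, "dy": -35, "dz": 0, "rx": 0, "ry": 0, "rz": 0}, {"dx": 1, "dy": -20, "dz": 0, "rx": 0, "ry": 0, "rz": 0}, {"dx": 0, "dy": 0, "dz": 0, "rx": 0, "ry": 0, "rz": 0}]'

```text
time_s: 5.45
position: [0.6191, 0.2594, 0.2075]
tool_rot: [0.983, -0.186, -0.002, 0.002]
force: [-0.3, -0.3, -3.8]
opening: 0.575
grasp_force: 42.0
```

```bash
python3 - <<'E'
from plant import *
import cv2,numpy as np
s=observe();print(s['time_s'],s['position'],s['tool_rot'],s['force'],s['opening'],s['grasp_force'])
im={n:grab_frame(n)[...,::-1] for n in("scene","side","wrist")}
for n in im: cv2.imwrite(f"pics/{n}2.png",im[n])
c=calibration("wrist");np.savez("pics/w2.npz",K=c["camera_matrix"],R=c["R"],t=c["t"])
f=lambda i,x,y:cv2.resize(i[y-60:y+60,x-40:x+40],(400,600),interpolation=cv2.INTER_CUBIC)
cv2.imwrite("pics/c2.png",np.hstack([f(im["scene"],431,165),f(im["side"],268,150)]))
E
```

```text
5.45 [0.61908064 0.25942535 0.20748739] [ 0.98255337 -0.18596292 -0.00201012  0.00161983] [-0.27240407 -0.27213505 -3.79731444] 0.5748123248688727 41.99375261552632
```

View pics/c2.png

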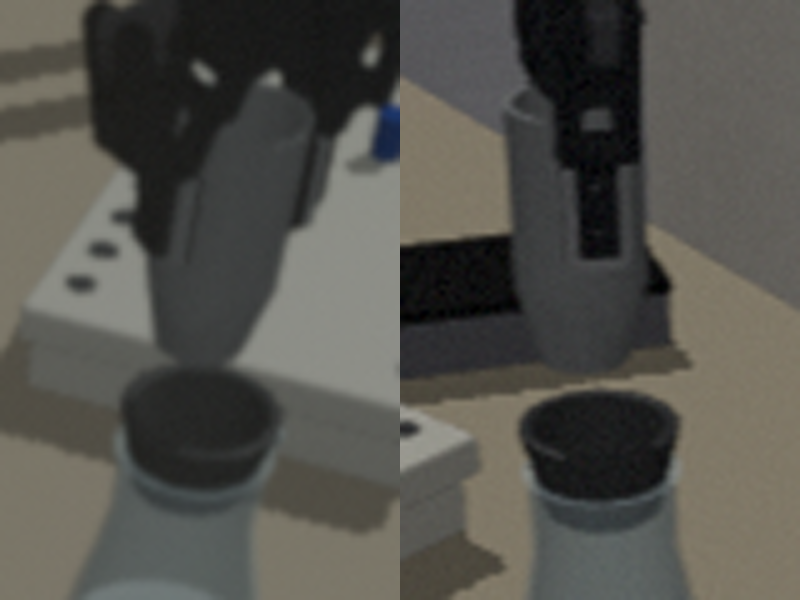

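View pics/wrist2.png

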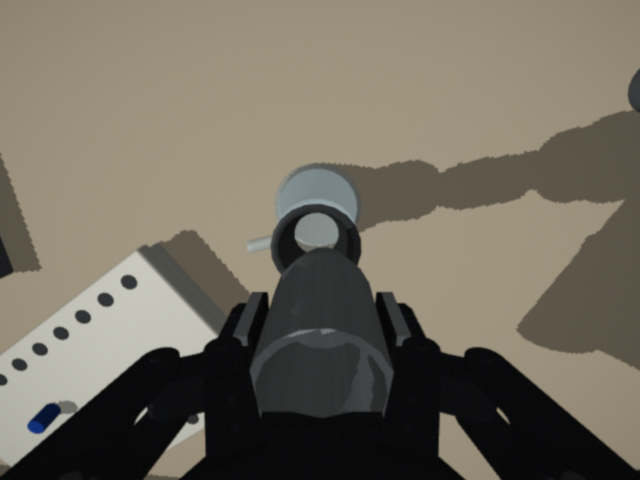

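The foot is clear above the collar in all three views. The foot centre is at about scene (431.2,174.2) and side (264.6,160). I'll check it for tilt and offset.

```bash
python3 - <<'E'
from plant import *
from h import *
C=[np.load("pics/scene0.npz"),np.load("pics/side0.npz"),np.load("pics/w2.npz")]
P=[c["K"]@np.c_[c["R"],c["t"]] for c in C]
def pr(X): return [np.round((q:=p@np.r_[X,1])[:2]/q[2],1) for p in P]
print("axis pred foot/rim",pr([.619,.2594,.165]),pr([.619,.2594,.261]))
def tri(a,b): X=cv2.triangulatePoints(P[0],P[1],np.array(a,float),np.array(b,float)).ravel();return X[:3]/X[3]
print("foot",tri((431.2,174.2),(264.6,160.)));print("collar",tri((430.8,186.4),(267.6,174.6)))
# wrist: collar outer rim ellipse visible edges x 271..360, top y 204; foot far end y~249
W=C[2]
print("mouth pred wrist",pr([.622,.260,.135])[2])
R=Ro.from_quat(observe()['tool_rot']);
for X in([.622,.260,.135],):
  for a in range(0,360,60):
    print(a,pr(np.array(X)+.0315*np.array([np.cos(np.radians(a)),np.sin(np.radians(a)),0]))[2])
E
```

```text
axis pred foot/rim [array([430.7, 173.3]), array([265.5, 160.4]), array([318.7, 273.1])] [array([438.9, 127.7]), array([262.8, 109.9]), array([317.1, 390.4])]
foot [0.61927478 0.26191586 0.16338474]
collar [0.62299887 0.26175427 0.1341588 ]
mouth pred wrist [316.5 251.8]
0 [298.7 209.6]
60 [270.3 245.3]
120 [288.7 284.8]
180 [333.1 290.8]
240 [362.1 258.2]
300 [346.3 216.5]
```

Call:
play_rows --moves '[{"dx": 3, "dy": -2, "dz": 5, "rx": 0, "ry": 0, "rz": 0}, {"dx": 0, "dy": 0, "dz": 12, "rx": 0, "ry": 0, "rz": 0}, {"dx": 0, "dy": 0, "dz": 12, "rx": 0, "ry": 0, "rz": 0}, {"dx": 0, "dy": 0, "dz": 10, "rx": 0, "ry": 0, "rz": 0}, {"dx": 0, "dy": 0, "dz": 6, "rx": 0, "ry": 0, "rz": 0}, {"dx": 0, "dy": 0, "dz": 4, "rx": 0, "ry": 0, "rz": 0}, {"dx": 0, "dy": 0, "dz": 0, "rx": 0, "ry": 0, "rz": 0}]'

```text
time_s: 6.48
position: [0.6232, 0.2582, 0.1622]
tool_rot: [0.982, -0.187, -0.0, 0.0]
force: [0.5, 0.5, -2.1]
opening: 0.57
grasp_force: 42.0
```

Call:
play_rows --moves '[{"dx": -0.5, "dy": -1.5, "dz": 4, "rx": 0, "ry": 0, "rz": 0}, {"dx": 0, "dy": 0, "dz": 4, "rx": 0, "ry": 0, "rz": 0}, {"dx": 0, "dy": 0, "dz": 3, "rx": 0, "ry": 0, "rz": 0}, {"dx": 0, "dy": 0, "dz": 0, "rx": 0, "ry": 0, "rz": 0}, {"dx": 0, "dy": 0, "dz": 0, "rx": 0, "ry": 0, "rz": 0}]'

```text
time_s: 7.1
position: [0.6234, 0.2598, 0.1514]
tool_rot: [0.982, -0.187, 0.0, 0.0]
force: [-0.1, 0.5, -2.1]
opening: 0.571
grasp_force: 42.0
```

No contact yet. I'll step down in small increments.

Call:
play_rows --moves '[{"dx": 0, "dy": 0, "dz": 1.5, "rx": 0, "ry": 0, "rz": 0}, {"dx": 0, "dy": 0, "dz": 1.5, "rx": 0, "ry": 0, "rz": 0}, {"dx": 0, "dy": 0, "dz": 0, "rx": 0, "ry": 0, "rz": 0}]'

```text
time_s: 7.48
position: [0.6236, 0.2601, 0.1485]
tool_rot: [0.982, -0.187, 0.0, -0.0]
force: [1.5, 1.4, -2.0]
opening: 0.571
grasp_force: 41.9
```

Call:
play_rows --moves '[{"dx": 0, "dy": 0, "dz": 1, "rx": 0, "ry": 0, "rz": 0}, {"dx": 0, "dy": 0, "dz": 0, "rx": 0, "ry": 0, "rz": 0}]'

```text
time_s: 7.72
position: [0.6237, 0.2602, 0.1478]
tool_rot: [0.982, -0.187, 0.001, -0.0]
force: [1.9, 2.8, 0.8]
opening: 0.574
grasp_force: 42.0
```

Light contact, with the wall pushing toward +x +y. I'll give way that direction and continue.

Call:
play_rows --moves '[{"dx": 0.3, "dy": -1.2, "dz": 0, "rx": 0, "ry": 0, "rz": 0}, {"dx": 0, "dy": 0, "dz": 0, "rx": 0, "ry": 0, "rz": 0}, {"dx": 0, "dy": 0, "dz": 0.8, "rx": 0, "ry": 0, "rz": 0}, {"dx": 0, "dy": 0, "dz": 0, "rx": 0, "ry": 0, "rz": 0}]'

```text
time_s: 8.22
position: [0.624, 0.2607, 0.1463]
tool_rot: [0.982, -0.187, -0.0, 0.0]
force: [1.0, 0.6, -1.7]
opening: 0.572
grasp_force: 42.0
```

Call:
play_rows --moves '[{"dx": 0, "dy": 0, "dz": 0.8, "rx": 0, "ry": 0, "rz": 0}, {"dx": 0, "dy": 0, "dz": 0, "rx": 0, "ry": 0, "rz": 0}]'

```text
time_s: 8.48
position: [0.6241, 0.2608, 0.1457]
tool_rot: [0.982, -0.187, 0.0, 0.0]
force: [1.3, 0.3, -0.8]
opening: 0.57
grasp_force: 42.0
```

Call:
play_rows --moves '[{"dx": 0.5, "dy": -0.2, "dz": 0.7, "rx": 0, "ry": 0, "rz": 0}, {"dx": 0, "dy": 0, "dz": 0, "rx": 0, "ry": 0, "rz": 0}]'

```text
time_s: 8.72
position: [0.6245, 0.2608, 0.1447]
tool_rot: [0.982, -0.187, -0.0, 0.0]
force: [1.2, 0.5, -1.0]
opening: 0.575
grasp_force: 42.0
```

Call:
play_rows --moves '[{"dx": 0.3, "dy": 0, "dz": 0.7, "rx": 0, "ry": 0, "rz": 0}, {"dx": 0, "dy": 0, "dz": 0, "rx": 0, "ry": 0, "rz": 0}]'

```text
time_s: 8.98
position: [0.6247, 0.2608, 0.1443]
tool_rot: [0.982, -0.187, -0.0, 0.0]
force: [-0.8, 0.0, 0.4]
opening: 0.572
grasp_force: 42.0
```

Call:
play_rows --moves '[{"dx": 0, "dy": 0, "dz": 0.6, "rx": 0, "ry": 0, "rz": 0}, {"dx": 0, "dy": 0, "dz": 0, "rx": 0, "ry": 0, "rz": 0}]'

```text
time_s: 9.22
position: [0.6249, 0.2607, 0.1442]
tool_rot: [0.982, -0.187, 0.0, -0.0]
force: [-1.8, -1.0, 1.4]
opening: 0.572
grasp_force: 42.3
```

```bash
python3 - <<'E'
from plant import *
s=observe();print(s['position'],s['force'],s['wrist_torque'])
E
```

```text
[0.62487131 0.26070424 0.1442148 ] [-1.82659734 -1.02501515  1.4417461 ] [ 0.14794176  0.6193628  -0.02101611]
```

Seated, with about 3.5 N of contact and z stalled. Release.

Call:
play_rows --moves '[{"dx": 0, "dy": 0, "dz": 0, "rx": 0, "ry": 0, "rz": 0}, {"dx": 0, "dy": 0, "dz": 0, "rx": 0, "ry": 0, "rz": 0}, {"dx": 0, "dy": 0, "dz": 0, "rx": 0, "ry": 0, "rz": 0}, {"dx": 0, "dy": 0, "dz": 0, "rx": 0, "ry": 0, "rz": 0}, {"dx": 0, "dy": 0, "dz": 0, "rx": 0, "ry": 0, "rz": 0}]' --gripper 0.95

```text
time_s: 9.85
position: [0.6249, 0.2607, 0.1437]
tool_rot: [0.982, -0.187, 0.0, 0.0]
force: [-0.2, -0.3, 0.6]
opening: 0.95
grasp_force: 0.0
```

Call:
play_rows --moves '[{"dx": 0, "dy": 0, "dz": -5, "rx": 0, "ry": 0, "rz": 0}, {"dx": 0, "dy": 0, "dz": -15, "rx": 0, "ry": 0, "rz": 0}, {"dx": 0, "dy": 0, "dz": -30, "rx": 0, "ry": 0, "rz": 0}, {"dx": 0, "dy": 0, "dz": -30, "rx": 0, "ry": 0, "rz": 0}, {"dx": 0, "dy": 0, "dz": -30, "rx": 0, "ry": 0, "rz": 0}, {"dx": -20, "dy": 0, "dz": -10, "rx": 0, "ry": 0, "rz": 0}, {"dx": 0, "dy": 0, "dz": 0, "rx": 0, "ry": 0, "rz": 0}]'

```text
time_s: 10.72
position: [0.6054, 0.269, 0.2656]
tool_rot: [0.983, -0.186, 0.001, -0.001]
force: [0.6, 0.1, -0.0]
opening: 0.952
grasp_force: 0.0
```

```bash
python3 - <<'E'
from plant import *
import cv2,numpy as np
im={n:grab_frame(n)[...,::-1] for n in("scene","side")}
f=lambda i,x,y:cv2.resize(i[y-60:y+60,x-40:x+40],(400,600),interpolation=cv2.INTER_CUBIC)
cv2.imwrite("pics/c3.png",np.hstack([f(im["scene"],431,185),f(im["side"],268,170)]))
E
```

```text
(no output)
```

View pics/c3.png

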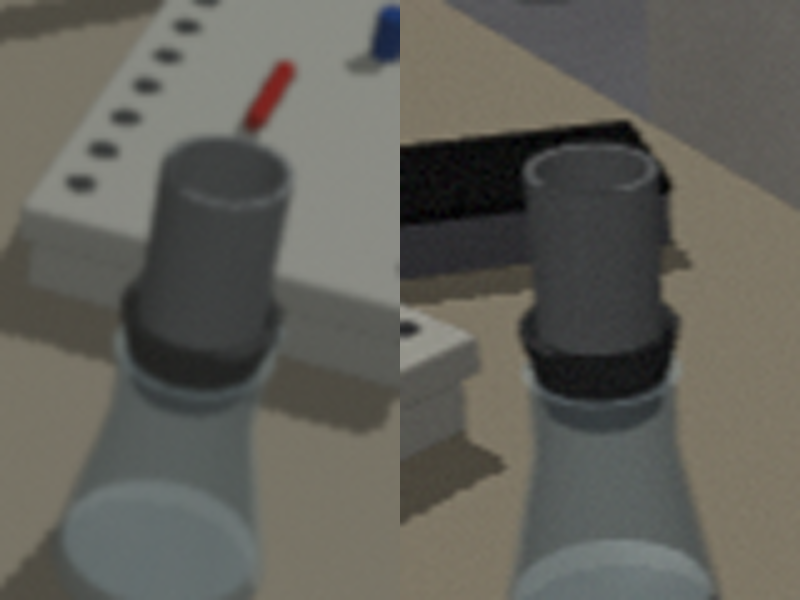

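The cup stands upright and centred in the collar (rim at about crop (225,170) and (590,175)). The collar is at its original height and the gripper is clear.

```bash
python3 -c "
from plant import *
print(hand_in())"
```

```text
the job is handed in; nothing more can be done
None
```

The middle-sized cup stands upright, narrow end down, resting loosely in the collar; the collar looked unmoved after release, the other two cups were not touched, and the job was handed in at about 11 s.

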